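Pack the marble run parts into their tray

TASK

Pack the four marble run parts into the wooden tray, each flat on the floor of the well cut for it and the same way up as it is now: the grooved track in the oblong well, the hollow catch cup in the big round well, the square tower block with the hole in the square well and the slim pillar in the small round well. The plain brick without a groove and the solid round block without a hollow belong to the building set: leave both standing where they are.

Things in the scene. Friction and masses are not known exactly. Their poses are not given: they have to be found in the camera images.
- track: Beech marble run straight: a bar 68 mm long (x), 34 mm wide (y), 30 mm high, lying on the table with an open groove 14 mm wide and 10 mm deep along its top. Origin: centre of the underside, z up. About 40 g.
- catch_cup: Beech marble catch cup: a round dish 52 mm across and 30 mm high, hollowed 20 mm deep from above (wall 5 mm). Origin: centre of the underside, z up. About 30 g.
- tower_block: Beech tower block: 40 x 40 mm square (x, y), 56 mm high, standing, with a round hole 18 mm wide, 30 mm deep, in its top. Origin: centre of the underside, z up. About 60 g.
- pillar: Beech pillar: a plain slim round post 28 mm across and 64 mm high, standing. Origin: centre of the underside, z up. About 30 g.
- plain_brick: Look-alike, not to be moved: solid beech building brick 68 x 34 x 30 mm (x, y, z), no groove. Origin: centre of the underside.
- round_block: Look-alike, not to be moved: solid beech disc 52 mm across, 30 mm high, flat top without a hollow. Origin: centre of the underside.
- well_oblong: Fixed pale ply block, cork-floored, 100 x 100 x 18 mm with one oblong well 88 mm (x) by 54 mm (y), 12 mm deep, centred in its top. Origin: centre of its underside, 6 mm above the table; well floor 6 mm, top face 18 mm above the origin (level with the tray walls). x, y along the sides, z up. The four blocks fill a 214 mm square tray two by two, 101 mm apart, in changing order.
- well_big_round: Fixed pale ply block, cork-floored, 100 x 100 x 18 mm with one round well 74 mm across, 12 mm deep, centred in its top. Origin: centre of its underside, 6 mm above the table; well floor 6 mm, top face 18 mm above the origin (level with the tray walls). x, y along the sides, z up. The four blocks fill a 214 mm square tray two by two, 101 mm apart, in changing order.
- well_square: Fixed pale ply block, cork-floored, 100 x 100 x 18 mm with one square well 62 x 62 mm, 12 mm deep, centred in its top. Origin: centre of its underside, 6 mm above the table; well floor 6 mm, top face 18 mm above the origin (level with the tray walls). x, y along the sides, z up. The four blocks fill a 214 mm square tray two by two, 101 mm apart, in changing order.
- well_small_round: Fixed pale ply block, cork-floored, 100 x 100 x 18 mm with one round well 50 mm across, 12 mm deep, centred in its top. Origin: centre of its underside, 6 mm above the table; well floor 6 mm, top face 18 mm above the origin (level with the tray walls). x, y along the sides, z up. The four blocks fill a 214 mm square tray two by two, 101 mm apart, in changing order.
Mind the look-alikes: they are no part of the job. Leave any purple or red look-alike of the catch_cup alone.

How it is judged:
By the outcome, as a careful person would: the job done as asked, in the order asked, and still so for the second after the job is handed in, with the robot touching nothing.
It also fails if it takes over 102 s, if anything falls off the work surface, if the arm or the gripper's body presses on something with over 40 N, if the wrist force passes 120 N, or if a joint passes its speed limit or range.

ROBOT

A 6-joint arm with a two-finger parallel gripper is mounted at the origin on the work surface. World frame = base frame: x ahead of the robot, y to its left, z up, the work surface at z = 0. Lengths are in m, angles in rad, forces in N, time in s.
With the tool pointing down it reaches from about 0.375 to 0.9 m from the base axis. Payload 3.1 kg.
Tool frame: the origin (TCP) lies on the centre line of the jaws, within the pads' length; the fingertips stand 22 mm ahead of it and the grasp point (between the pads) lies 3 mm ahead of it; z points along the fingers, y is the line along which they close (so a half turn about z gives the same grasp; the last joint's range is limited). The gripper opens to 85 mm and grips with 20 to 120 N. Pads are 22 mm wide; open, the fingers measure 114 mm over their backs; the gripper's body (76 mm by 85 mm) begins 54 mm behind the grasp point. The pads swing forward as they close: fully open they stand 13 mm farther back than shut.
Start: joints at [1.022, 0.527, 1.433, -0, 1.181, -0.178], TCP at [0.226, 0.583, 0.217] pointing down, gripper open.
Joint ranges: [-3.08, 3.08], [-0.75, 2.2], [0.22, 2.44], [-1.43, 4.57], [0, 2.65], [-2.85, 2.85]. Speed limits (rad/s): [2.79, 2.79, 3.14, 3.14, 3.14, 3.14].

INTERFACE

Orientations are given as a unit quaternion [x, y, z, w].
In Python, from station import sense, eyes, job gives the robot as it stands.
- The arm moves only by the shell command python3 -m pendant 'ROWS' [FORCE]. ROWS is rows parted by semicolons, their numbers by spaces, 1 to 20 of them, each of 5 numbers: dx, dy, dz in m, then a turn about the tool's z in rad, then the opening from 0.0 (shut) to 1.0 (fully open); each row is the pose to reach, as a shift and turn from the pose commanded when the command began, along the tool's axes at that moment; what a row does not reach only later rows make up. A row lasts 1/10 s, in which the tool goes at most 0.05 m and 0.15 rad, less where a joint would pass 70% of its speed; a pose out of reach is approached as far as the arm can. The fingers move at their own pace and stop on an object; FORCE is the grip in N (left out, the last holds). Time passes only in rows, so rows that do not move let the fingers close. It prints the time, the measured TCP pose, the force, the opening and the grip force at its end.
- sense(): the state, without advancing time (a new reading comes with each control period).
- eyes.snapshot(name): name is "side" or "top" or "wrist"; returns a dict with "pixels" (400x640x3 uint8, red, green, blue), "range_z" (400x640 float32, m along the optical axis (not along the pixel's ray), 0 where there is no reading), "fov_y" (degrees; the focal length in pixels is half the picture's height over the tangent of half this angle, whatever the lens; pixels are square), "cx", "cy" (the principal point, pixels), "R" (3x3) and "t" (3): a world point X has camera coordinates R X + t; the wrist camera has in their place "hand_eye" (4x4, takes a point from camera to tool coordinates, whose origin is the TCP and whose axes are the flange's). Camera axes: x right, y down, z forward; pixel columns grow to the right and rows downward; lengths in m; the calibration is good to about 2 mm. A picture is of the moment at which its call begins: read the wrist's pose just before it.
- job.sign_off(): hands the job in; it is judged then, once.
The state is a dict: "t": time; "q": joint angles; "qd": joint speeds; "tau": joint torques, N m; "tcp_pos": TCP position; "tool_rot": TCP orientation; "force": force on the tool from outside, world axes, zero at the start; "ft_torque": the same for the moment, N m; "finger_gap": opening from 0.0 (shut) to 1.0 (fully open); "gripper_force": force on a finger pad.
Only numpy, scipy, OpenCV 4.12 (cv2) and the standard library are available. Lean on these libraries where they do the work, as an engineer would, in place of code of your own. Each camera call takes 0.05 s, during which the arm holds its last target. There are 200 camera calls.

## Working session

There is one attempt and no reset: what is moved stays moved. The work goes in short steps, Python scripts to look and compute and a shell command to move; the robot and the scene stay as the last step left them, time stands still between calls to the robot, and variables do not carry over. Pictures are saved under pics/ and viewed, at most 14 in all, crops included, and the job is handed in when it is done.

```bash
mkdir -p pics; ls; python3 - <<'E'
from station import sense, eyes
import cv2
s=sense(); print(s['t'],s['tcp_pos'],s['tool_rot'],s['finger_gap'])
for n in ['top','side']:
    d=eyes.snapshot(n); cv2.imwrite(f'pics/{n}0.png',d['pixels'][:,:,::-1]); print(n,d['fov_y'],d['cx'],d['cy'],d['R'],d['t'])
    import numpy as np; np.savez(f'{n}0.npz',**d)
E
```

```text
pics
0.0 [0.22546115 0.58210903 0.2162081 ] [ 1.83853064e-01  9.82953116e-01 -1.02976645e-03 -4.01467756e-04] 1.0015737648055658
top 43.88726096105968 315.7833403814032 202.9342315718934 [[-0.01908951 -0.99962656 -0.01955309]
 [-0.99714289  0.02046439 -0.0727136 ]
 [ 0.07308659  0.01810915 -0.99716117]] [0.0273813  0.50566751 1.19103315]
side 47.93308745237937 317.7848505063541 197.4016943562235 [[ 0.76115406 -0.64839239 -0.01522543]
 [-0.4542699  -0.51622276 -0.72605297]
 [ 0.4629075   0.55955462 -0.6874702 ]] [-0.36360349  0.25272485  1.06730117]
```

View pics/top0.png

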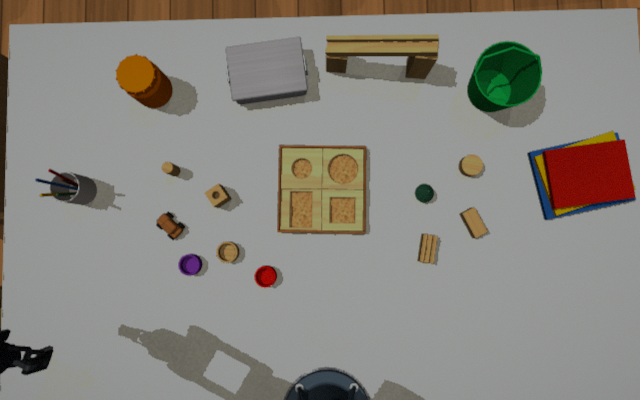

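View pics/side0.png

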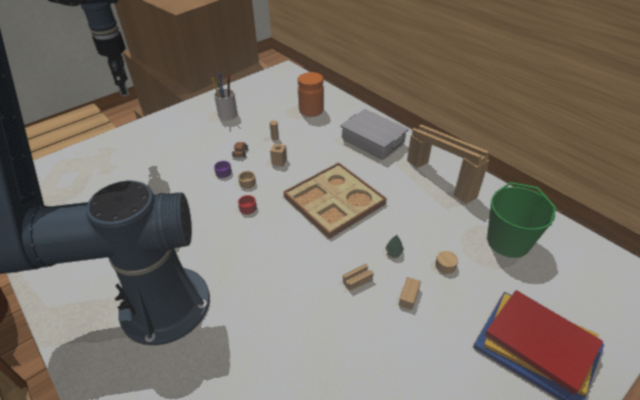

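Top view:
- **Track candidates:** grooved bar (428,249), which I choose; the plain brick is at (474,223).
- **Cup candidates:** hollow beech cup (228,252), which I choose; purple (190,265), red (266,276) and the solid disc (472,166) stay put.
- **Tower:** block with hole at (218,196).
- **Pillar:** slim post at (172,169); the toy at (170,226) is not it.
- **Wells:** small round (302,168), big round (343,169), oblong (302,210) and square (343,210).

Next is a close crop to check these choices, plus measurements.

```bash
cat > h.py <<'E'
import numpy as np, cv2
def cloud(d):
    f=200/np.tan(np.radians(d['fov_y'])/2); v,u=np.mgrid[:400,:640]; z=d['range_z']
    P=np.stack([(u-d['cx'])/f*z,(v-d['cy'])/f*z,z],-1)
    return (P-d['t'])@d['R']     # R^T (Xc - t)
def ray(d,uv,h):
    f=200/np.tan(np.radians(float(d['fov_y']))/2); uv=np.atleast_2d(uv)
    r=np.c_[(uv[:,0]-d['cx'])/f,(uv[:,1]-d['cy'])/f,np.ones(len(uv))]@d['R']; c=-d['R'].T@d['t']
    return c+r*((h-c[2])/r[:,2])[:,None]
def faces(d,lo,hi,roi,minpts=25):
    """connected patches with world height in lo..hi: rect of the pixel rays cast on their median height"""
    W=cloud(d); m=((W[...,2]>lo)&(W[...,2]<hi)&(d['range_z']>0)).astype(np.uint8)
    k=np.zeros_like(m); x0,y0,x1,y1=roi; k[y0:y1,x0:x1]=1; m*=k
    n,lab,st,c=cv2.connectedComponentsWithStats(m)
    for i in range(1,n):
        if st[i,4]<minpts: continue
        q=lab==i; h=np.median(W[q][:,2]); col=d['pixels'][q].mean(0).astype(int)
        v,u=np.nonzero(q); X=ray(d,np.c_[u,v],h)[:,:2]
        r=cv2.minAreaRect((X*1000).astype(np.float32))
        print(c[i].round(0),'n',st[i,4],'rgb',col,'h %.1f'%(h*1000),'ctr',np.round(r[0],1),'size',np.round(r[1],1),'ang %.1f'%r[2],'mean',(X.mean(0)*1000).round(1))
E
python3 - <<'E'
from h import *
for n in ['top','side']:
    d=dict(np.load(n+'0.npz')); W=cloud(d)
    print(n,'table',np.median(W[(abs(W[...,2])<.02)][:,2]))
    roi=(150,130,500,300) if n=='top' else (200,110,470,310)
    faces(d,.012,.1,roi)
    print('tops>22'); faces(d,.0225 if n=='top' else .024,.1,roi)
im=cv2.imread('pics/top0.png')
a=cv2.resize(im[150:290,150:290],(560,560),interpolation=cv2.INTER_CUBIC)[:,:,:];b=cv2.resize(im[150:290,400:460],(240,560),interpolation=cv2.INTER_CUBIC)
cv2.imwrite('pics/crop.png',np.hstack([a,b]))
E
```

```text
top table 0.0006801745934708044
[321. 187.] n 5174 rgb [141 128  82] h 19.1 ctr [541.9   3.8] size [214.1 213.8] ang 88.5 mean [546.    4.7]
[471. 165.] n 400 rgb [142 119  72] h 29.9 ctr [ 590.6 -357.9] size [50.7 55.3] ang 43.5 mean [ 590.6 -358.2]
[170. 168.] n 182 rgb [110  89  56] h 62.0 ctr [592.5 361. ] size [44.2 26.5] ang 62.4 mean [593.  361.9]
[217. 195.] n 367 rgb [121  97  60] h 55.1 ctr [527.3 251.1] size [48.1 44.6] ang 33.2 mean [527.4 251.3]
[424. 192.] n 281 rgb [29 53 39] h 40.2 ctr [ 525.3 -241.8] size [42.8 43.2] ang 88.1 mean [ 524.5 -241.2]
[473. 222.] n 458 rgb [137 109  65] h 30.1 ctr [ 452.6 -358.6] size [69.2 38.4] ang 26.6 mean [ 452.3 -358.8]
[169. 225.] n 416 rgb [88 56 30] h 26.3 ctr [459.1 374.3] size [65.5 43.7] ang 48.4 mean [459.2 374. ]
[427. 248.] n 445 rgb [130 104  62] h 27.0 ctr [ 392.8 -247.1] size [37.7 67.7] ang 79.8 mean [ 392.7 -247.3]
[227. 252.] n 217 rgb [121  98  62] h 28.1 ctr [393.1 233.6] size [50.8 52.7] ang 26.2 mean [392.  234.1]
[189. 264.] n 247 rgb [72 35 93] h 27.2 ctr [364.2 324.4] size [55.8 47.9] ang 89.0 mean [364.1 325. 
[... 4803 characters left out ...]
size [118.   38.1] ang 35.9 mean [ 816.4 -237.4]
[246. 201.] n 97 rgb [129  74  72] h 27.7 ctr [330.1 138.4] size [55.3 48.1] ang 56.9 mean [329.8 139.8]
[395. 244.] n 194 rgb [71 81 74] h 40.5 ctr [ 520.3 -250.6] size [57.4 37.4] ang 43.2 mean [ 518.2 -252.9]
[447. 259.] n 289 rgb [162 137 106] h 28.9 ctr [ 587.8 -364.6] size [54.  50.2] ang 25.2 mean [ 588.  -364.8]
[355. 271.] n 111 rgb [145 124 100] h 28.2 ctr [ 391.2 -240.7] size [11.4 68.3] ang 80.1 mean [ 391.  -240.5]
[360. 278.] n 116 rgb [145 122  95] h 28.8 ctr [ 386.9 -264.8] size [12.3 67.5] ang 79.7 mean [ 386.6 -264.1]
[410. 290.] n 368 rgb [158 133 104] h 29.1 ctr [ 448.9 -365.2] size [70.5 33.9] ang 26.5 mean [ 448.3 -365.6]
```

View pics/crop.png

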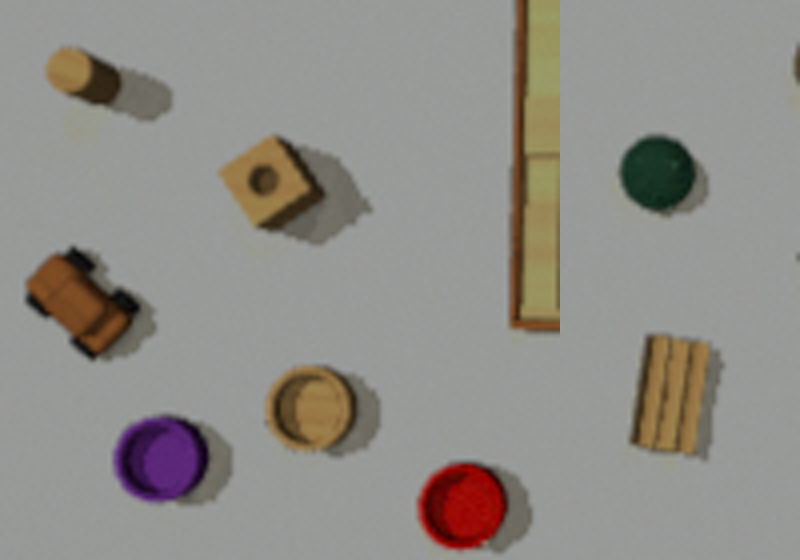

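The crop confirms the choices: the beech bar with a groove (around 672,393), the hollow beech cup (312,408), the tower with its hole (268,182) and the pillar (75,70).

Next step: a helper for tool-axis shifts, then move above the track.

```bash
cat >> h.py <<'E'
from scipy.spatial.transform import Rotation as Ro
def go(*wps):
    """world TCP x,y,z (m) and closing-line angle (deg or None) -> shifts in present tool axes"""
    from station import sense
    s=sense(); R=Ro.from_quat(s['tool_rot']).as_matrix(); p=np.array(s['tcp_pos'])
    yaw=np.degrees(np.arctan2(R[1,1],R[0,1]))
    print('t %.1f'%s['t'],'p',p.round(4),'closing %.1f'%yaw,'q6 %.2f'%s['q'][5],'gap %.2f'%s['finger_gap'])
    for *X,a in wps:
        D=R.T@(np.array(X)-p); tr=0 if a is None else -np.radians((a-yaw+90)%180-90)
        print('  ->',D.round(4),'turn %.3f'%tr,'rows',np.ceil(max(np.linalg.norm(D)/.05,abs(tr)/.15)))
def wrist(save=None):
    """wrist snapshot with R,t filled in, as for the fixed cameras"""
    from station import sense,eyes
    s=sense(); d=eyes.snapshot('wrist'); T=np.eye(4); T[:3,:3]=Ro.from_quat(s['tool_rot']).as_matrix(); T[:3,3]=s['tcp_pos']
    C=np.linalg.inv(T@d['hand_eye']); d['R'],d['t']=C[:3,:3],C[:3,3]
    if save: cv2.imwrite(save,d['pixels'][:,:,::-1])
    return d
E
python3 - <<'E'
from h import *; go((.45,.25,.22,79.8),(.5,0,.22,79.8),(.392,-.249,.2,79.8))
d=wrist(); print(d['hand_eye'],d['fov_y'])
E
```

```text
t 0.1 p [0.2255 0.5822 0.2163] closing 68.8 q6 -0.18 gap 1.00
  -> [-0.3294 -0.2286 -0.0034] turn -0.192 rows 9.0
  -> [-0.4664 -0.4436 -0.003 ] turn -0.192 rows 13.0
  -> [-0.4557 -0.7148  0.0175] turn -0.192 rows 17.0
[[ 9.43660435e-04 -9.55756767e-01 -2.94156610e-01  7.40848590e-02]
 [ 9.99999363e-01  7.19546165e-04  8.70110371e-04 -7.00894068e-04]
 [-6.19954615e-04 -2.94157244e-01  9.55756837e-01 -1.56897122e-01]
 [ 0.00000000e+00  0.00000000e+00  0.00000000e+00  1.00000000e+00]] 69.0775999749894
```

```bash
python3 -m pendant '-.33 -.229 0 -.192 1;-.33 -.229 0 -.192 1;-.33 -.229 0 -.192 1;-.33 -.229 0 -.192 1;-.33 -.229 0 -.192 1;-.33 -.229 0 -.192 1;-.33 -.229 0 -.192 1;-.466 -.444 0 -.192 1;-.466 -.444 0 -.192 1;-.466 -.444 0 -.192 1;-.466 -.444 0 -.192 1;-.466 -.444 0 -.192 1;-.456 -.715 .017 -.192 1;-.456 -.715 .017 -.192 1;-.456 -.715 .017 -.192 1;-.456 -.715 .017 -.192 1;-.456 -.715 .017 -.192 1;-.456 -.715 .017 -.192 1;-.456 -.715 .017 -.192 1;-.456 -.715 .017 -.192 1'; python3 - <<'E'
from h import *; d=wrist('pics/w1.png'); np.savez('w1.npz',**d)
W=cloud(d); print('table',np.median(W[abs(W[...,2])<.015][:,2]))
faces(d,.012,.1,(0,0,640,400),100); print(); faces(d,.0255,.1,(0,0,640,400),100); go((.392,-.249,.2,79.8))
E
```

```text
t: 2.15
tcp_pos: [0.392, -0.2515, 0.2]
tool_rot: [0.091, 0.996, -0.0, 0.0]
force: [0.3, -0.3, -0.6]
finger_gap: 1.0
gripper_force: 0.0
table 5.4552761667629096e-05
[321. 174.] n 1706 rgb [159 123  79] h 29.0 ctr [ 389.9 -250.7] size [33.9 68.1] ang 79.5 mean [ 388.5 -250.4]
[546. 237.] n 17288 rgb [146 127  86] h 18.3 ctr [540.9   2.1] size [222.  220.5] ang 88.1 mean [524.1  15.6]
[241. 237.] n 1704 rgb [155 120  78] h 29.6 ctr [ 448.5 -360.2] size [69.  41.3] ang 26.3 mean [ 447.7 -360.6]
[342. 274.] n 1009 rgb [36 61 48] h 38.7 ctr [ 514.9 -246.9] size [48.  47.2] ang 40.4 mean [ 515.6 -247.2]
[ 57. 318.] n 8441 rgb [104  34  33] h 50.9 ctr [ 509.9 -619.2] size [106.5 262.1] ang 22.9 mean [ 505.5 -611.1]
[267. 326.] n 1127 rgb [149 120  78] h 29.5 ctr [ 584.1 -360. ] size [50.5 63.9] ang 69.9 mean [ 582.  -359.7]
[626. 379.] n 872 rgb [59 57 59] h 30.3 ctr [775.5 125.2] size [74.8 50.5] ang 7.5 mean [766.9 131.6]
[146. 373.] n 145 rgb [102  15  13] h 50.8 ctr [ 610.5 -531.5] size [14.1 39.1] ang 46.3 mean [ 610.4 -531.1]

[310. 175.] n 484 rgb [165 129  85] h 30.0 ctr [ 388.  -262
[... 230 characters left out ...]
[67.6 35.5] ang 26.3 mean [ 449.7 -362.8]
[342. 278.] n 760 rgb [34 60 47] h 43.6 ctr [ 516.2 -246.9] size [40.8 40.6] ang 40.4 mean [ 517.2 -247.3]
[ 48. 328.] n 6192 rgb [129  26  12] h 51.4 ctr [ 515.1 -633.7] size [ 86.4 238.2] ang 28.2 mean [ 517.3 -628.5]
[267. 329.] n 895 rgb [167 135  87] h 29.8 ctr [ 586.9 -362.4] size [48.7 52.3] ang 12.7 mean [ 586.6 -361.9]
[146. 373.] n 145 rgb [102  15  13] h 50.8 ctr [ 610.5 -531.5] size [14.1 39.1] ang 46.3 mean [ 610.4 -531.1]
[629. 385.] n 538 rgb [61 58 61] h 39.1 ctr [771.8 121.7] size [54.1 39. ] ang 7.5 mean [766.2 126.5]
t 2.2 p [ 0.3921 -0.2495  0.1999] closing 79.6 q6 -2.20 gap 1.00
  -> [ 0.0002  0.0005 -0.0001] turn -0.003 rows 1.0
```

View pics/w1.png

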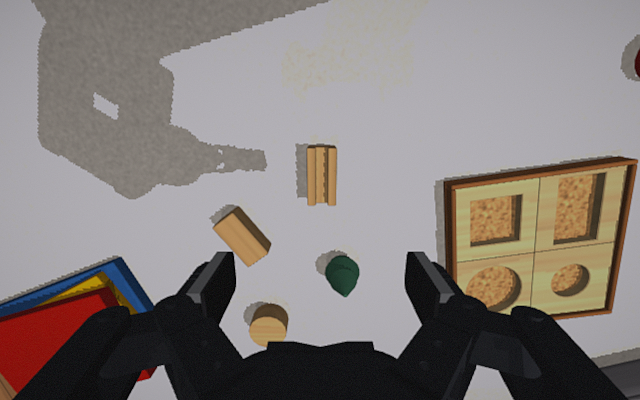

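Wrist view: the track with its groove is at (321,174), the brick at (241,237) and the tree at (342,274), clear of the fingers. The track centre is (0.390, -0.251) with its top at 30 mm in all three views, so I'll descend and grip.

```bash
python3 -m pendant '.0016 -.0018 .05 0 1;.0016 -.0018 .1 0 1;.0016 -.0018 .14 0 1;.0016 -.0018 .166 0 1;.0016 -.0018 .166 0 1;.0016 -.0018 .166 0 1;.0016 -.0018 .166 0 .3;.0016 -.0018 .166 0 .2;.0016 -.0018 .166 0 .2;.0016 -.0018 .166 0 .2;.0016 -.0018 .166 0 .2;.0016 -.0018 .166 0 .2' 35; python3 - <<'E'
from h import *; d=dict(np.load('w1.npz'))
print('wells, wrist'); W=cloud(d); tops=[]
# tray outer + well floors
faces(d,.008,.0145,(430,140,640,330),60)
d=dict(np.load('top0.npz')); print('top'); faces(d,.008,.0155,(275,140,370,240),60)
d=dict(np.load('side0.npz')); print('side'); faces(d,.006,.0135,(280,160,390,240),60)
go((.392,-.249,.15,79.8))
E
```

```text
t: 3.4
tcp_pos: [0.3907, -0.2504, 0.0344]
tool_rot: [0.089, 0.996, -0.0, 0.0]
force: [0.5, 0.8, 0.1]
finger_gap: 0.202
gripper_force: 0.0
wells, wrist
[605. 160.] n 62 rgb [64 43 28] h 11.2 ctr [435.8  86.5] size [50.   2.1] ang 87.8 mean [435.6  85.7]
[538. 169.] n 125 rgb [61 38 21] h 11.5 ctr [433.2   8.4] size [101.4   2.7] ang 87.7 mean [432.9   7.6]
[590. 213.] n 418 rgb [68 57 40] h 11.5 ctr [503.1  74.5] size [ 45.4 100.1] ang 59.4 mean [502.1  73.7]
[448. 222.] n 198 rgb [56 35 21] h 11.4 ctr [ 491.6 -103.6] size [ 15.6 128.7] ang 81.6 mean [ 483.6 -103.2]
[506. 226.] n 269 rgb [75 63 44] h 11.4 ctr [489.9 -44.5] size [60.9 61.8] ang 87.8 mean [501.9 -30.1]
[576. 284.] n 188 rgb [75 63 44] h 11.1 ctr [602.7  61.3] size [27.5 49.8] ang 46.2 mean [605.   64.3]
[508. 297.] n 195 rgb [75 63 45] h 11.0 ctr [604.4 -27.6] size [24.3 64.7] ang 54.7 mean [609.  -27.1]
top
[343. 167.] n 61 rgb [151 114  63] h 9.1 ctr [593.7 -53.3] size [25.3 42.5] ang 10.2 mean [594.2 -51.6]
side
[309. 192.] n 102 rgb [127 107  83] h 8.1 ctr [498.6  60.9] size [50.1 90.2] ang 85.9 mean [501.   68.1]
[359. 195.] n 101 rgb [133 110  85] h 7.8 ctr [604.7 -41.2] size [51.  70.6] ang 24.2 mean [604.5 -38.4]
[352. 221.] n 126 rgb [78 66 58] h 9.8 ctr [ 529.  -103.6] size [ 47.3 214.1] ang 76.2 mean [ 515.7 -101.6]
t 3.4 p [ 0.3907 -0.2504  0.0344] closing 79.8 q6 -2.20 gap 0.20
  -> [-0.001   0.0015 -0.1156] turn 0.000 rows 3.0
```

```bash
python3 - <<'E'
from h import *; d=wrist('pics/w2.png'); np.savez('w2.npz',**d)
from station import sense; s=sense(); print(s['finger_gap'],s['gripper_force'])
E
```

```text
0.1989544358344568 0.0
```

View pics/w2.png

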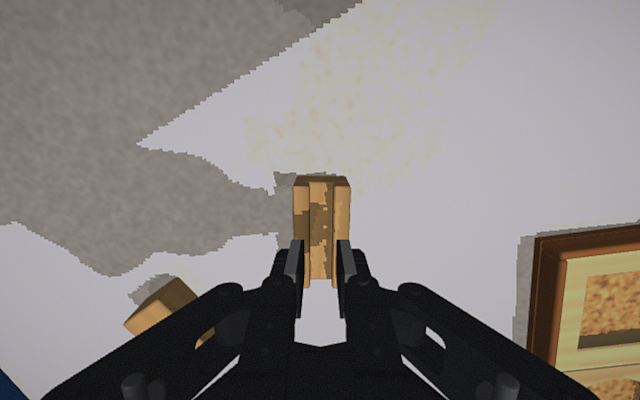

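```bash
python3 - <<'E'
from h import *; d=dict(np.load('w2.npz')); W=cloud(d)*1000
for uv in [(300,200),(343,200),(321,200),(321,270),(299,245),(343,245),(299,260),(343,260),(299,300),(343,300),(250,180)]: print(uv,W[uv[1],uv[0]].round(1), d['range_z'][uv[1],uv[0]])
q=(W[...,2]>25)&(W[...,2]<40); q[:,:285]=0;q[:,360:]=0;q[:170]=0;q[235:]=0
X=W[q]; print(len(X),X.min(0),X.max(0),np.median(X[:,2]))
E
```

```text
(300, 200) [ 364.1 -258.    30.9] 0.16782287
(343, 200) [ 368.5 -233.5   30.8] 0.16791229
(321, 200) [ 369.5 -246.6   20.2] 0.17901005
(321, 270) [ 417.5 -255.1   20.2] 0.1933754
(299, 245) [ 378.2 -259.3   60.6] 0.14362806
(343, 245) [ 382.6 -237.9   59.6] 0.14473079
(299, 260) [ 379.5 -258.7   73.7] 0.13140245
(343, 260) [ 381.8 -239.1   75.9] 0.12898478
(299, 300) [ 391.4 -260.2   86.3] 0.12291389
(343, 300) [ 395.3 -241.9   85.4] 0.123971075
(250, 180) [ 353.2 -292.1    0.6] 0.19539158
1733 [ 354.96446141 -266.57243029   25.01689306] [ 390.71183695 -228.33912018   31.80996938] 29.943004745975546
```

The depth says the fingers sit around z≈60 mm and closed above the track rather than on its sides. I'll check against the independent side camera.

```bash
python3 - <<'E'
from h import *; from station import eyes
d=dict(np.load('w2.npz')); W=cloud(d)*1000
for c in (297,300,343,346): print(c,[(v,*W[v,c].round(0)[[0,2]]) for v in range(228,262,4)])
d=eyes.snapshot('side'); np.savez('side1.npz',**d)
im=d['pixels'][200:300,300:430,::-1]; cv2.imwrite('pics/s1.png',cv2.resize(im,(780,600),interpolation=cv2.INTER_CUBIC))
E
```

```text
297 [(228, np.float64(381.0), np.float64(30.0)), (232, np.float64(384.0), np.float64(30.0)), (236, np.float64(386.0), np.float64(30.0)), (240, np.float64(378.0), np.float64(54.0)), (244, np.float64(379.0), np.float64(58.0)), (248, np.float64(379.0), np.float64(62.0)), (252, np.float64(379.0), np.float64(67.0)), (256, np.float64(378.0), np.float64(72.0)), (260, np.float64(378.0), np.float64(76.0))]
300 [(228, np.float64(382.0), np.float64(30.0)), (232, np.float64(384.0), np.float64(29.0)), (236, np.float64(386.0), np.float64(31.0)), (240, np.float64(379.0), np.float64(53.0)), (244, np.float64(379.0), np.float64(59.0)), (248, np.float64(379.0), np.float64(62.0)), (252, np.float64(379.0), np.float64(67.0)), (256, np.float64(379.0), np.float64(71.0)), (260, np.float64(379.0), np.float64(75.0))]
343 [(228, np.float64(386.0), np.float64(30.0)), (232, np.float64(389.0), np.float64(29.0)), (236, np.float64(392.0), np.float64(30.0)), (240, np.float64(383.0), np.float64(54.0)), (244, np.float64(383.0), np.float64(58.0)), (248, np.float64(382.0), np.float64(63.0)), (252, np.float64(383.0), np.float64(66.0)), (256, np.float64(382.0), np.float64(71.0)), (260, np.float64(382.0), np.float64(76.0))]
346 [(228, np.float64(387.0), np.float64(30.0)), (232, np.float64(389.0), np.float64(31.0)), (236, np.float64(391.0), np.float64(30.0)), (240, np.float64(383.0), np.float64(53.0)), (244, np.float64(383.0), np.float64(59.0)), (248, np.float64(382.0), np.float64(64.0)), (252, np.float64(382.0), np.float64(68.0)), (256, np.float64(383.0), np.float64(71.0)), (260, np.float64(382.0), np.float64(76.0))]
```

View pics/s1.png

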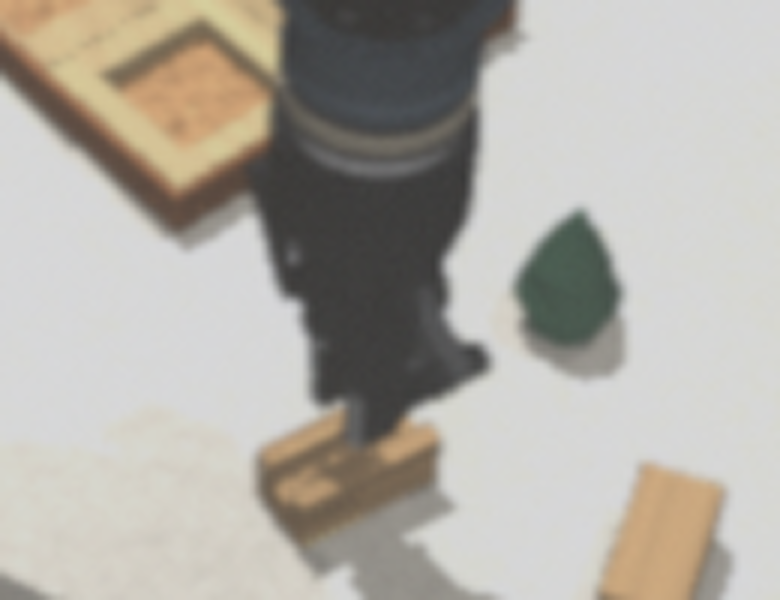

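Side crop: the tips hang at (370,435), above the track's top, with tips near z≈53 mm while the reported TCP is 34 mm. So the real fingertips stand about 40 mm further back than described: tip z ≈ reported z + 19 mm at gap 0.2, and about +32 mm when open. I'll correct for this: open, go 42 mm lower and close.

```bash
python3 -m pendant '0 0 0 0 .8;0 0 0 0 .8;0 0 0 0 .8;0 0 .02 0 .8;0 0 .042 0 .8;0 0 .042 0 .8;0 0 .042 0 .2;0 0 .042 0 .2;0 0 .042 0 .2;0 0 .042 0 .2;0 0 .042 0 .2;0 0 .042 0 .2' 35; python3 - <<'E'
from h import *; d=wrist('pics/w3.png'); W=cloud(d)*1000
for c in range(280,370,6): 
    z=[(v,*W[v,c].round(0)) for v in range(190,300,6)]
    z=[a for a in z if a[3]>33]; print(c,z[:2])
E
```

```text
t: 4.7
tcp_pos: [0.3912, -0.2507, -0.0069]
tool_rot: [0.089, 0.996, -0.001, 0.001]
force: [-0.7, 0.2, 5.7]
finger_gap: 0.393
gripper_force: 37.1
280 [(262, np.float64(378.0), np.float64(-267.0), np.float64(36.0)), (268, np.float64(378.0), np.float64(-266.0), np.float64(41.0))]
286 []
292 []
298 []
304 [(232, np.float64(318.0), np.float64(-238.0), np.float64(150.0))]
310 []
316 []
322 []
328 []
334 []
340 []
346 []
352 []
358 [(262, np.float64(384.0), np.float64(-233.0), np.float64(35.0)), (268, np.float64(385.0), np.float64(-233.0), np.float64(38.0))]
364 [(262, np.float64(385.0), np.float64(-230.0), np.float64(34.0)), (268, np.float64(385.0), np.float64(-231.0), np.float64(39.0))]
```

Gripped: gap 0.393 is about 33 mm, and the grip force is 37 N. Now the wells: each one is a hole in the tray's top face, with its outline cast at rim height.

```bash
cat >> h.py <<'E'
def wells(d,roi,drop=.005,minpts=150):
    W=cloud(d); x0,y0,x1,y1=roi; z=W[...,2]
    m=np.zeros(z.shape,bool); m[y0:y1,x0:x1]=True
    m&=(abs(W[...,0]-.541)<.11)&(abs(W[...,1]-.002)<.11)
    h=np.median(z[m&(z>.014)&(z<.028)]); q=(m&(z<h-drop)).astype(np.uint8)
    q=cv2.morphologyEx(q,cv2.MORPH_OPEN,np.ones((3,3)))
    n,lab,st,c=cv2.connectedComponentsWithStats(q); print('rim h %.1f'%(h*1e3))
    for i in range(1,n):
        if st[i,4]<minpts: continue
        v,u=np.nonzero(lab==i); X=(ray(d,np.c_[u,v],h)[:,:2]*1e3).astype(np.float32); r=cv2.minAreaRect(X)
        zz=z[lab==i]*1e3
        print(c[i].round(0),'n',st[i,4],'rect',np.round(r[0],1),np.round(r[1],1),'%.1f'%r[2],'mean',X.mean(0).round(1),'floor z',np.percentile(zz,[10,25,50]).round(1))
E
python3 - <<'E'
from h import *
d=dict(np.load('w1.npz')); wells(d,(440,150,640,330))
d=dict(np.load('top0.npz')); wells(d,(275,140,370,240))
d=dict(np.load('side0.npz')); wells(d,(280,160,390,240),minpts=80)
E
```

```text
rim h 18.3
[566. 163.] n 640 rect [427.7  26.3] [138.    8.6] 88.1 mean [428.8  34.5] floor z [-0.5  0.3  2. ]
[576. 207.] n 2627 rect [489.1  50.8] [50.7 85.1] 88.1 mean [487.7  50.5] floor z [5.6 6.  6.6]
[444. 223.] n 570 rect [ 486.2 -110.7] [  9.2 121.2] 88.0 mean [ 479.9 -110.2] floor z [-0.5  0.3  2.7]
[494. 219.] n 2106 rect [486.  -49.3] [58.9 59.7] 87.8 mean [485.1 -49.5] floor z [5.5 6.  6.5]
[568. 279.] n 817 rect [589.   47.4] [43.8 44.1] 79.6 mean [588.9  47.2] floor z [5.6 6.  6.6]
[494. 286.] n 1663 rect [583.  -48.8] [69.2 62. ] 41.6 mean [582.9 -49.9] floor z [5.4 5.9 6.4]
rim h 19.1
[342. 168.] n 685 rect [590.5 -49.6] [70.9 69. ] 88.8 mean [590.2 -49. ] floor z [3.8 5.3 7. ]
[301. 168.] n 309 rect [593.9  50.7] [46.6 47. ] 88.9 mean [593.6  51.8] floor z [3.4 5.2 6.9]
[300. 209.] n 785 rect [493.4  54.9] [51.3 85.5] 88.9 mean [493.1  54.9] floor z [3.7 5.2 6.8]
[342. 209.] n 641 rect [488.9 -44.9] [60.7 60.9] 88.6 mean [489.3 -45.9] floor z [3.8 5.2 6.7]
rim h 17.5
[336. 181.] n 112 rect [587.4  43.7] [36.4 42.3] 48.6 mean [588.5  45.4] floor z [2.8 4.  5.5]
[309. 195.] n 346 rect [489.2  50.2] [52.  84.3] 85.9 mean [488.4  49.8] floor z [2.8 3.8 5.4]
[358. 198.] n 314 rect [585.  -55.2] [62.6 66.8] 48.6 mean [585.2 -54.8] floor z [3.  4.1 5.5]
[331. 214.] n 315 rect [485.1 -50. ] [59.7 58.9] 88.3 mean [484.6 -50.4] floor z [2.9 4.1 5.6]
[340. 231.] n 84 rect [ 460.9 -113.6] [63.5 14.1] 0.0 mean [ 459.8 -113.7] floor z [-2.2 -0.8  2.4]
```

The measured rim is 18 mm and the floor 6 mm above the table, which is 6 mm lower than the text implies, so I'll use the measured values. Wells from the wrist view: oblong (0.489,0.051), square (0.4855,-0.0495), small round (0.5895,0.047), big round about (0.586,-0.053), with the tray at -1.9°.

```bash
python3 - <<'E'
from h import *; go((.391,-.25,.07,79.8),(.490,.051,.07,88.1),(.490,.051,.002,88.1))
E
```

```text
t 4.8 p [ 0.3911 -0.2507 -0.0069] closing 79.8 q6 -2.20 gap 0.39
  -> [ 0.0001  0.0005 -0.0769] turn 0.000 rows 2.0
  -> [-0.0441  0.3143 -0.0772] turn -0.145 rows 7.0
  -> [-0.044   0.3144 -0.0092] turn -0.145 rows 7.0
```

Stop 25 mm above and look before lowering.

```bash
python3 -m pendant '0 0 -.04 0 .2;0 0 -.077 0 .2;-.044 .314 -.077 -.145 .2;-.044 .314 -.077 -.145 .2;-.044 .314 -.077 -.145 .2;-.044 .314 -.077 -.145 .2;-.044 .314 -.077 -.145 .2;-.044 .314 -.077 -.145 .2;-.044 .314 -.077 -.145 .2;-.044 .314 -.04 -.145 .2;-.044 .314 -.04 -.145 .2;-.044 .314 -.04 -.145 .2'; python3 - <<'E'
from h import *; d=wrist('pics/w4.png'); wells(d,(0,0,640,400)); faces(d,.045,.07,(250,120,390,300),80); go((.490,.051,.002,88.1))
E
```

```text
t: 5.95
tcp_pos: [0.4884, 0.0511, 0.0319]
tool_rot: [0.016, 1.0, 0.0, -0.001]
force: [-0.4, 0.8, 0.4]
finger_gap: 0.389
gripper_force: 36.2
rim h 18.2
[311. 143.] n 1976 rect [430.6  33.3] [146.1   6.3] 88.2 mean [431.9  46.6] floor z [-0.6 -0.1  0.6]
[331. 187.] n 2474 rect [470.1  53.7] [52.8 44.9] 87.3 mean [458.8  58. ] floor z [5.5 5.9 6.4]
[169. 232.] n 7876 rect [486.8 -45.7] [58.8 59.4] 88.0 mean [485.  -45.5] floor z [5.5 5.9 6.3]
[322. 339.] n 326 rect [571.6  49.5] [28.1  9.7] 88.1 mean [571.5  49.4] floor z [5.5 5.8 6.2]
[211. 372.] n 756 rect [598.5 -33.4] [13.5 59.5] 50.0 mean [598.8 -35. ] floor z [5.5 5.9 6.3]
[319. 247.] n 8351 rgb [126  99  66] h 65.9 ctr [476.   50.2] size [61.8 54.4] ang 88.1 mean [475.3  50.4]
t 6.0 p [0.4893 0.0507 0.0327] closing 88.1 q6 -1.66 gap 0.39
  -> [-0.0007  0.0003  0.0307] turn -0.000 rows 1.0
```

View pics/w4.png

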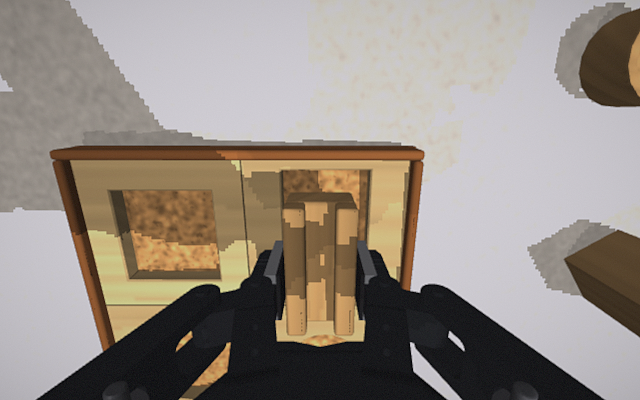

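The track is held level between the pads, over the oblong well; the well's visible outline spans columns 283–371. It needs +3 mm in y, then lower and release.

```bash
python3 -m pendant '0 .003 0 0 .2;0 .003 .02 0 .2;0 .003 .033 0 .2;0 .003 .033 0 .2;0 .003 .033 0 .2;0 .003 .033 0 .52;0 .003 .033 0 .52;0 .003 .033 0 .52;0 .003 .02 0 .55;0 .003 -.03 0 .6;0 .003 -.08 0 1;0 .003 -.12 0 1;0 .003 -.12 0 1'; python3 - <<'E'
from h import *; d=wrist('pics/w5.png'); np.savez('w5.npz',**d); wells(d,(0,0,640,400)); faces(d,.03,.045,(200,50,420,400),80)
print('left'); faces(d,.02,.1,(0,0,640,400),150)
go((.37,.24,.1,60),(.392,.233,.1,100),(.392,.233,.1,-40))
E
```

```text
t: 7.3
tcp_pos: [0.4935, 0.0534, 0.1586]
tool_rot: [0.016, 1.0, -0.001, 0.007]
force: [0.5, 0.3, 0.0]
finger_gap: 1.002
gripper_force: 0.0
rim h 18.2
[331. 122.] n 437 rect [432.   58.9] [97.8  5.7] 88.2 mean [432.4  65.4] floor z [-0.8 -0.4  0.1]
[321. 171.] n 1589 rect [490.3  53. ] [53. 86.] 88.0 mean [482.   53.7] floor z [5.3 5.8 6.3]
[225. 178.] n 3184 rect [486.8 -46.7] [60.3 59.2] 88.2 mean [485.9 -46.5] floor z [5.3 5.7 6.2]
[240. 260.] n 1704 rect [583.2 -45.6] [71.5 58. ] 38.7 mean [581.9 -42. ] floor z [5.2 5.6 6.1]
[320. 264.] n 1182 rect [590.   50.1] [47.5 45.6] 88.2 mean [589.9  49.9] floor z [5.4 5.8 6.3]
[308. 182.] n 680 rgb [170 131  84] h 35.9 ctr [488.6  40.8] size [ 9.9 68.3] ang 87.8 mean [488.   40.9]
[332. 182.] n 688 rgb [168 130  83] h 35.9 ctr [489.4  64.6] size [ 9.9 68.2] ang 88.6 mean [488.8  64.6]
left
[414.  17.] n 719 rgb [123  12  11] h 29.5 ctr [346.3 139.5] size [51.6 23.9] ang 88.2 mean [347.3 137.9]
[610.  35.] n 1332 rgb [61 28 79] h 28.2 ctr [365.6 313. ] size [51.6 42.6] ang 16.8 mean [365.9 310.3]
[515.  69.] n 1615 rgb [119  92  60] h 29.2
[... 418 characters left out ...]
] h 54.2 ctr [521.4 243.6] size [63.3 50.8] ang 33.5 mean [521.2 243.6]
[ 35. 223.] n 1892 rgb [38 66 52] h 39.8 ctr [ 521.3 -245.7] size [40.7 77.8] ang 9.9 mean [ 522.  -239.1]
[615. 270.] n 1442 rgb [87 68 46] h 48.6 ctr [589.6 359.9] size [80.1 28. ] ang 58.4 mean [589.5 357.4]
[624. 382.] n 662 rgb [78 39 11] h 40.4 ctr [752.9 421.6] size [82.4 22.1] ang 45.1 mean [755.  421.6]
[  7. 389.] n 309 rgb [12 46 23] h 27.6 ctr [ 757.7 -364.7] size [22.5 45.9] ang 69.5 mean [ 757.7 -367.9]
t 7.3 p [0.4916 0.0536 0.1562] closing 88.1 q6 -1.66 gap 1.00
  -> [0.1281 0.1825 0.0549] turn 0.491 rows 5.0
  -> [0.1059 0.1762 0.0551] turn -0.207 rows 5.0
  -> [0.1059 0.1762 0.0551] turn -0.905 rows 7.0
```

View pics/w5.png

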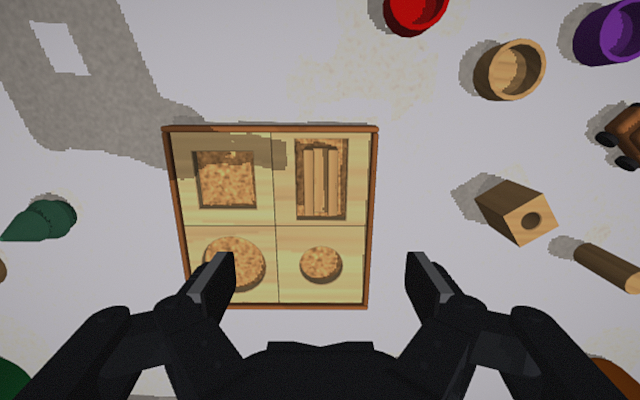

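Track seated: its top is at 36 mm and level, centred in the oblong well at (321,180). Next is the cup: closing line at 15° keeps the fingers off the red and purple cups.

```bash
python3 -m pendant '.03 .05 0 .15 1;.06 .09 0 .3 1;.08 .13 0 .45 1;.1 .175 0 .6 1;.1 .175 0 .75 1;.1 .175 0 .9 1;.1 .175 0 1.05 1;.1 .175 .03 1.2 1;.1 .175 .03 1.28 1;.1 .175 .03 1.28 1'; python3 - <<'E'
from h import *; d=wrist(); faces(d,.025,.1,(0,0,640,400),150); go((.392,.231,-.008,15))
E
```

```text
t: 8.35
tcp_pos: [0.3938, 0.2316, 0.121]
tool_rot: [0.61, 0.792, -0.002, -0.001]
force: [0.2, 0.7, -0.4]
finger_gap: 0.995
gripper_force: 0.0
[446.  46.] n 2350 rgb [121  75  41] h 36.9 ctr [454.  371.4] size [57.5 27.5] ang 47.3 mean [454.  371.7]
[311.  76.] n 1296 rgb [ 99  48 128] h 29.9 ctr [362.7 324.9] size [50.8 50.6] ang 14.8 mean [361.9 326.2]
[613. 103.] n 2037 rgb [75 59 40] h 49.5 ctr [583.7 364.6] size [47.5 28.1] ang 14.8 mean [583.9 364.2]
[318. 194.] n 968 rgb [151 117  75] h 29.7 ctr [391.1 233.9] size [50.8 50.8] ang 14.9 mean [391.1 234.1]
[477. 216.] n 3493 rgb [127  99  64] h 55.2 ctr [520.2 256. ] size [50.1 53.2] ang 33.3 mean [520.1 256.6]
[241. 261.] n 595 rgb [123  14  13] h 29.5 ctr [335.  147.2] size [42.5 51.8] ang 49.7 mean [337.6 150.5]
[630. 375.] n 933 rgb [53 51 53] h 33.6 ctr [760.1 128.2] size [26.7 87.2] ang 32.7 mean [766.5 126.4]
t 8.4 p [0.3945 0.2318 0.1215] closing 15.0 q6 0.03 gap 1.00
  -> [-1.000e-04 -2.300e-03  1.295e-01] turn -0.001 rows 3.0
```

```bash
python3 -m pendant '.0028 -.0027 .05 0 1;.0028 -.0027 .09 0 1;.0028 -.0027 .1315 0 1;.0028 -.0027 .1315 0 1;.0028 -.0027 .1315 0 1;.0028 -.0027 .1315 0 .4;.0028 -.0027 .1315 0 .4;.0028 -.0027 .1315 0 .4;.0028 -.0027 .1315 0 .4;.0028 -.0027 .1315 0 .4' 30; python3 - <<'E'
from h import *; go((.392,.2338,.09,15),(.5865,-.0496,.09,88.1),(.5865,-.0496,-.003,88.1),(.5865,-.0496,.09,20))
E
```

```text
t: 9.4
tcp_pos: [0.3937, 0.2348, -0.0065]
tool_rot: [0.61, 0.792, 0.002, 0.002]
force: [-0.4, 0.4, 8.9]
finger_gap: 0.585
gripper_force: 29.9
t 9.4 p [ 0.3937  0.2348 -0.0065] closing 14.8 q6 0.03 gap 0.58
  -> [-0.0005 -0.0014 -0.0965] turn -0.004 rows 2.0
  -> [-0.3241  0.1144 -0.096 ] turn -1.280 rows 9.0
  -> [-0.3241  0.1139 -0.003 ] turn -1.280 rows 9.0
  -> [-0.3241  0.1144 -0.096 ] turn -0.091 rows 8.0
```

Cup gripped at gap 0.585, about 50 mm, with 30 N. Carry it over the big round well without turning, then check.

```bash
python3 -m pendant '0 0 -.05 0 .4;0 0 -.09 0 .4;-.05 .02 -.09 0 .4;-.324 .114 -.09 0 .4;-.324 .114 -.09 0 .4;-.324 .114 -.09 0 .4;-.324 .114 -.09 0 .4;-.324 .114 -.09 0 .4;-.324 .114 -.09 0 .4;-.324 .114 -.05 0 .4;-.324 .114 -.05 0 .4;-.324 .114 -.05 0 .4'; python3 - <<'E'
from h import *; d=wrist('pics/w6.png'); wells(d,(0,0,640,400)); faces(d,.05,.09,(200,60,440,350),80); go((.5865,-.0496,.09,15))
E
```

```text
t: 10.6
tcp_pos: [0.5839, -0.0496, 0.0415]
tool_rot: [0.61, 0.792, -0.0, -0.001]
force: [0.7, 0.4, -1.2]
finger_gap: 0.588
gripper_force: 32.2
rim h 18.3
[224.  51.] n 4139 rect [493.3  50.1] [47.5 84.8] 88.1 mean [505.5  39.1] floor z [5.5 5.9 6.4]
[377.  73.] n 6005 rect [591.9  49.3] [47.7 47.5] 14.8 mean [591.6  50.1] floor z [5.5 5.9 6.4]
[178. 184.] n 8299 rect [489.9 -46.3] [59.9 59.4] 88.2 mean [489.6 -44.7] floor z [5.5 5.9 6.4]
[331. 203.] n 3404 rect [586.1 -35.4] [71.  42.7] 10.1 mean [587.4 -31.6] floor z [5.5 5.9 6.3]
[319. 265.] n 11606 rgb [117  92  63] h 70.0 ctr [586.2 -54.8] size [72.8 68.2] ang 55.3 mean [584.2 -49.2]
t 10.7 p [ 0.5847 -0.0494  0.0422] closing 14.8 q6 -0.53 gap 0.59
  -> [-0.0007  0.0017 -0.0478] turn -0.003 rows 1.0
```

View pics/w6.png

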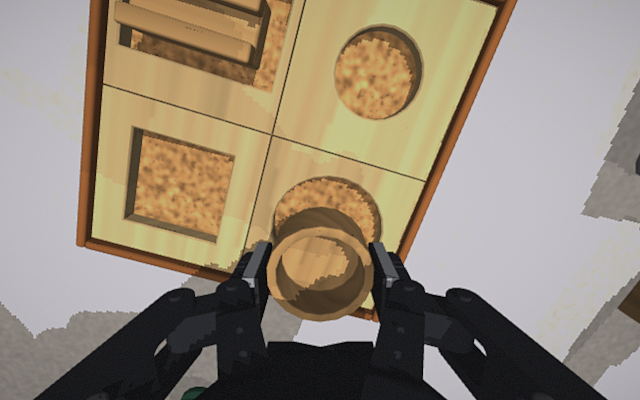

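The cup is level over the big round well (hole at (328,215)). It needs +4 mm in x, then lower and release.

```bash
python3 -m pendant '-.001 .004 0 0 .4;-.001 .004 .03 0 .4;-.001 .004 .045 0 .4;-.001 .004 .045 0 .4;-.001 .004 .045 0 .4;-.001 .004 .045 0 .72;-.001 .004 .045 0 .72;-.001 .004 .045 0 .72;-.001 .004 .03 0 .75;-.001 .004 -.02 0 .8;-.001 .004 -.07 0 1;-.001 .004 -.1 0 1;-.001 .004 -.1 0 1'; python3 - <<'E'
from h import *; d=wrist(); wells(d,(0,0,640,400)); faces(d,.03,.1,(0,0,640,400),80)
go((.522,.249,.15,33),(.522,.249,.15,-57))
E
```

```text
t: 11.95
tcp_pos: [0.5934, -0.0509, 0.1479]
tool_rot: [0.61, 0.792, 0.003, 0.006]
force: [0.9, -0.3, -0.4]
finger_gap: 1.001
gripper_force: 0.0
rim h 18.2
[246.  51.] n 2493 rect [492.5  53.2] [53.2 86.2] 88.1 mean [500.7  52.2] floor z [5.4 5.9 6.5]
[344.  82.] n 2379 rect [591.9  49.6] [48.  47.7] 15.0 mean [591.8  50.2] floor z [5.4 5.8 6.3]
[216. 154.] n 3772 rect [489.2 -46.5] [60.5 60.3] 88.1 mean [489.  -45.5] floor z [5.4 5.8 6.3]
[313. 176.] n 1527 rect [589.1 -49.2] [71.1 71.1] 12.4 mean [586.2 -42.6] floor z [5.3 5.8 6.4]
[596.  93.] n 14752 rgb [118 114 119] h 61.6 ctr [797.8  92.9] size [105.3 126.1] ang 7.1 mean [785.1  87.9]
[231.  27.] n 1229 rgb [152 117  75] h 36.0 ctr [491.   64.5] size [10.5 68.5] ang 88.2 mean [490.5  64.7]
[226.  58.] n 1093 rgb [158 121  78] h 36.0 ctr [490.4  41. ] size [10.2 68.5] ang 88.3 mean [490.  41.]
[314. 188.] n 864 rgb [154 119  77] h 35.7 ctr [589.1 -49.2] size [50.  51.4] ang 14.6 mean [589.2 -49.5]
[583. 253.] n 4508 rgb [67 52 35] h 72.9 ctr [837.5 -41.2] size [57.6 91.1] ang 83.4 mean [835.8 -37. ]
[226. 330.] n 133 rgb [24 41 33] h 33.5 ctr [ 536.1 -236.3] size [10. 27.] ang 41.8 mean [ 535.1 -236.5]
[487. 385.] n 1156 rgb [60 47 32] h 58.9 ctr [ 835.2 -210.3] size [56.6 49.4] ang 14.0 mean [ 831.8 -215.9]
t 12.0 p [ 0.5914 -0.0504  0.1451] closing 14.8 q6 -0.53 gap 1.00
  -> [ 0.3072  0.0093 -0.0061] turn -0.318 rows 7.0
  -> [ 0.3072  0.0093 -0.0061] turn 1.253 rows 9.0
```

Cup seated dead centre with its top at 36 mm. Next the tower.

```bash
python3 -m pendant '.05 0 0 -.15 1;.307 .009 0 -.318 1;.307 .009 0 -.318 1;.307 .009 0 -.318 1;.307 .009 0 -.318 1;.307 .009 0 -.318 1;.307 .009 0 -.318 1;.307 .009 0 -.318 1;.307 .009 0 -.318 1;.307 .009 0 -.318 1'; python3 - <<'E'
from h import *; d=wrist(); print('tower face'); faces(d,.0535,.062,(0,0,640,400),80); print('all');faces(d,.02,.1,(0,0,640,400),150)
go((.522,.249,0,33))
E
```

```text
t: 13.0
tcp_pos: [0.5198, 0.2476, 0.1404]
tool_rot: [0.478, 0.878, -0.0, -0.0]
force: [0.1, 0.1, -0.0]
finger_gap: 0.999
gripper_force: 0.0
tower face
[466. 127.] n 174 rgb [66 52 36] h 57.9 ctr [586.3 364.4] size [14.3 27.4] ang 19.8 mean [584.5 362.8]
[331. 198.] n 1759 rgb [167 129  83] h 56.0 ctr [527.3 253.6] size [39.9 39.9] ang 32.9 mean [527.  253.9]
[486. 385.] n 730 rgb [129 125 130] h 61.5 ctr [779.3 178.2] size [52.6 46.3] ang 33.0 mean [777.3 172.7]
all
[211.  26.] n 1086 rgb [72 34 94] h 29.3 ctr [368.4 317.4] size [53.1 34.5] ang 32.9 mean [369.2 316.5]
[340.  26.] n 3201 rgb [114  71  40] h 26.5 ctr [458.7 373.3] size [62.7 39.8] ang 46.9 mean [457.6 374.3]
[472. 127.] n 1695 rgb [121  95  62] h 63.2 ctr [586.9 362.8] size [44.7 26.7] ang 32.9 mean [586.7 363.8]
[ 93. 176.] n 1493 rgb [122  16  15] h 28.7 ctr [333.2 143.5] size [58.1 50.9] ang 46.1 mean [332.  143.6]
[624. 203.] n 2380 rgb [71 35 10] h 35.6 ctr [766.9 390.5] size [34.3 92.4] ang 50.8 mean [766.7 395.3]
[331. 194.] n 2381 rgb [145 113  73] h 55.6 ctr [525.5 256.4] size [40.  46.8] ang 32.9 mean [525.4 256.3]
[175. 276.] n 436 rgb [81 54 35] h 23.5 ctr [437.9  72.4] size [90.3 19.7] ang 76.0 mean [441.   82.8]
[285. 313.] n 693 rgb [96 60 34] h 23.2 ctr [568.  106.5] size [  8.7 136.4] ang 88.1 mean [566.3 106.1]
[228. 323.] n 274 rgb [114  88  57] h 32.2 ctr [515.8  66.6] size [16.8 30.1] ang 8.3 mean [515.6  68.1]
[487. 385.] n 1150 rgb [131 126 131] h 61.8 ctr [779.  178.5] size [52.8 46.3] ang 33.0 mean [778.  172.7]
t 13.1 p [0.52   0.2475 0.1405] closing 32.9 q6 -0.32 gap 1.00
  -> [1.000e-04 2.600e-03 1.405e-01] turn -0.003 rows 3.0
```

```bash
python3 -m pendant '.0012 .0094 .03 0 1;.0012 .0094 .08 0 1;.0012 .0094 .12 0 1;.0012 .0094 .14 0 1;.0012 .0094 .14 0 1;.0012 .0094 .14 0 1;.0012 .0094 .14 0 .3;.0012 .0094 .14 0 .3;.0012 .0094 .14 0 .3;.0012 .0094 .14 0 .3;.0012 .0094 .14 0 .3;.0012 .0094 .14 0 .3' 40; python3 - <<'E'
from h import *; go((.488,-.046,.1,88.1),(.488,-.046,.1,-1.9))
E
```

```text
t: 14.25
tcp_pos: [0.5276, 0.2556, 0.0021]
tool_rot: [0.477, 0.879, 0.001, 0.001]
force: [-1.2, -0.8, 6.9]
finger_gap: 0.467
gripper_force: 41.3
t 14.2 p [0.5276 0.2556 0.0021] closing 33.0 q6 -0.32 gap 0.47
  -> [-0.2314 -0.1973 -0.0981] turn -0.961 rows 7.0
  -> [-0.2314 -0.1973 -0.0981] turn 0.609 rows 7.0
```

```bash
python3 -m pendant '0 0 -.05 0 .3;0 0 -.08 0 .3;-.04 -.03 -.08 .15 .3;-.08 -.06 -.08 .3 .3;-.231 -.197 -.08 .45 .3;-.231 -.197 -.08 .609 .3;-.231 -.197 -.08 .609 .3;-.231 -.197 -.08 .609 .3;-.231 -.197 -.08 .609 .3;-.231 -.197 -.045 .609 .3;-.231 -.197 -.045 .609 .3;-.231 -.197 -.045 .609 .3'; python3 - <<'E'
from h import *; d=wrist('pics/w7.png'); wells(d,(0,0,640,400)); faces(d,.085,.115,(150,60,500,390),80); go((.488,-.046,.1,-1.9))
E
```

```text
t: 15.45
tcp_pos: [0.4866, -0.0447, 0.0455]
tool_rot: [0.718, 0.696, -0.0, -0.001]
force: [0.1, -0.1, -1.2]
finger_gap: 0.462
gripper_force: 40.7
rim h 18.2
[327.  70.] n 5451 rect [491.6  52.9] [52.3 85.8] 88.2 mean [494.3  51.3] floor z [5.6 6.  6.5]
[493.  66.] n 5680 rect [590.6  49.8] [47.9 46.6] 75.1 mean [590.7  50.6] floor z [5.5 5.9 6.4]
[453. 213.] n 2437 rect [580.8 -44.4] [71.4 53.4] 54.8 mean [576.8 -39.8] floor z [5.5 6.  6.5]
[323. 200.] n 2821 rect [488.8 -34.8] [36.9 60.2] 88.2 mean [490.  -27.2] floor z [5.5 5.9 6.4]
[321. 292.] n 13373 rgb [105  84  60] h 99.5 ctr [487.9 -43.2] size [ 46.8 122.7] ang 88.3 mean [488.  -41.9]
t 15.5 p [ 0.4874 -0.0448  0.0462] closing -1.8 q6 -0.29 gap 0.46
  -> [-0.0012  0.0006 -0.0538] turn 0.001 rows 2.0
```

View pics/w7.png

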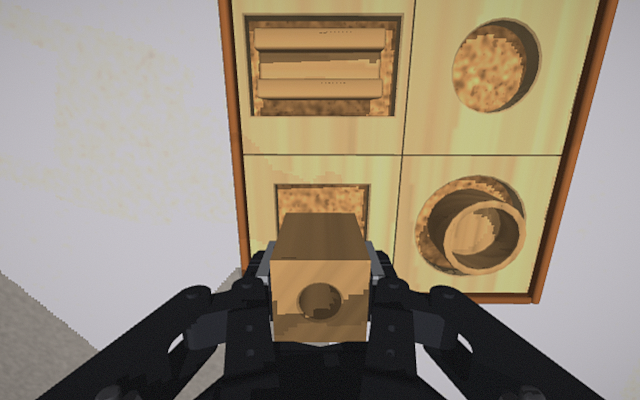

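The tower is upright over the square well: the well's visible edges are at columns 275–368 and the top shows the hole at (320,298). Small shift, lower and release.

```bash
python3 -m pendant '-.002 .0015 0 0 .3;-.002 .0015 .025 0 .3;-.002 .0015 .039 0 .3;-.002 .0015 .039 0 .3;-.002 .0015 .039 0 .3;-.002 .0015 .039 0 .6;-.002 .0015 .039 0 .6;-.002 .0015 .039 0 .6;-.002 .0015 .02 0 .62;-.002 .0015 -.03 0 .65;-.002 .0015 -.08 0 1;-.002 .0015 -.105 0 1;-.002 .0015 -.105 0 1'; python3 - <<'E'
from h import *; d=wrist(); wells(d,(0,0,640,400)); faces(d,.03,.1,(100,0,640,400),80)
go((.588,.362,.15,20),(.588,.362,.15,-30))
E
```

```text
t: 16.8
tcp_pos: [0.4915, -0.0485, 0.1547]
tool_rot: [0.719, 0.695, 0.002, 0.004]
force: [0.6, 0.1, -0.1]
finger_gap: 1.002
gripper_force: 0.0
rim h 18.2
[317.  79.] n 2489 rect [491.5  53.2] [53.  86.5] 88.3 mean [494.   52.8] floor z [5.3 5.8 6.4]
[421.  79.] n 2226 rect [591.6  50.2] [46.9 48.2] 2.6 mean [591.2  50.7] floor z [5.3 5.8 6.3]
[402. 175.] n 1205 rect [583.1 -46.1] [72.  58.8] 55.7 mean [578.1 -41.3] floor z [5.4 5.8 6.3]
[312. 172.] n 1353 rect [488.2 -46.2] [59.7 60.9] 88.1 mean [486.  -35.3] floor z [5.3 5.8 6.3]
[635.  58.] n 554 rgb [52 50 52] h 33.2 ctr [770.7  65.5] size [ 9.4 66.9] ang 16.4 mean [774.  60.]
[312.  63.] n 1012 rgb [160 123  79] h 36.0 ctr [490.2  64.8] size [ 9.5 67.5] ang 88.3 mean [490.4  64.8]
[313.  92.] n 944 rgb [163 126  81] h 35.9 ctr [489.6  41.2] size [10. 67.] ang 88.2 mean [489.9  41.2]
[417. 186.] n 883 rgb [142 110  71] h 35.5 ctr [588.7 -49.2] size [51.1 52.2] ang 48.2 mean [589.2 -49. ]
[316. 193.] n 2210 rgb [151 117  75] h 61.7 ctr [490.1 -45.9] size [45.6 40. ] ang 88.0 mean [490.1 -45.5]
[619. 346.] n 2592 rgb [59 46 31] h 54.1 ctr [ 818.6 -250.4] size [ 53.3 127.9] ang 16.4 mean [ 820.3 -235.4]
[351. 338.] n 112 rgb [36 64 50] h 32.5 ctr [ 524.8 -231.2] size [29.6  9.6] ang 0.9 mean [ 524.9 -232.6]
t 16.9 p [ 0.4899 -0.048   0.1526] closing -1.9 q6 -0.29 gap 1.00
  -> [0.413  0.0845 0.0024] turn -0.382 rows 9.0
  -> [0.413  0.0845 0.0024] turn 0.491 rows 9.0
```

Tower seated: its top is at 62 mm, centred. Now the pillar, no turn needed.

```bash
python3 -m pendant '.05 .01 0 0 1;.413 .0845 0 0 1;.413 .0845 0 0 1;.413 .0845 0 0 1;.413 .0845 0 0 1;.413 .0845 0 0 1;.413 .0845 0 0 1;.413 .0845 0 0 1;.413 .0845 0 0 1;.413 .0845 0 0 1;.413 .0845 0 0 1'; python3 - <<'E'
from h import *; d=wrist('pics/w8.png'); print('face'); faces(d,.0615,.07,(0,0,640,400),80); print('all');faces(d,.02,.1,(200,60,440,330),150)
go((.588,.362,0,-1.9))
E
```

```text
t: 17.95
tcp_pos: [0.5852, 0.3617, 0.1481]
tool_rot: [0.718, 0.696, -0.002, -0.001]
force: [0.1, -0.7, -0.2]
finger_gap: 1.0
gripper_force: 0.0
face
[541. 116.] n 808 rgb [77 39 11] h 65.9 ctr [769.8 423.5] size [90.3 38. ] ang 83.0 mean [761.8 425.3]
[330. 192.] n 757 rgb [166 130  83] h 64.0 ctr [594.5 368.1] size [26.9 26.9] ang 20.6 mean [594.7 368.2]
[596. 341.] n 1283 rgb [139 134 140] h 62.0 ctr [872.2 203. ] size [ 45.7 102.9] ang 43.6 mean [864.4 201.2]
[498. 386.] n 305 rgb [135 130 136] h 61.9 ctr [775.4 146.2] size [25.  48.4] ang 8.0 mean [773.  142.8]
all
[207. 167.] n 577 rgb [110  68  38] h 24.6 ctr [478.7 382. ] size [47.2 20.4] ang 81.2 mean [476.2 386. ]
[329. 188.] n 1014 rgb [146 114  73] h 63.6 ctr [594.8 372. ] size [34.6 27.5] ang 88.3 mean [594.3 372. ]
t 18.0 p [0.5855 0.3609 0.1486] closing -1.9 q6 0.42 gap 1.00
  -> [0.0015 0.003  0.1486] turn -0.000 rows 3.0
```

View pics/w8.png

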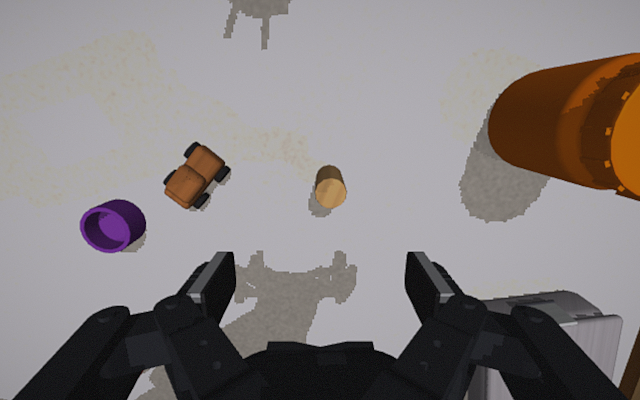

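The pillar is at (330,187), top 64 mm, centre (0.5946,0.368). The jar and the grey box are clear. Grip it.

```bash
python3 -m pendant '.007 .009 .03 0 1;.007 .009 .08 0 1;.007 .009 .12 0 .9;.007 .009 .1445 0 .9;.007 .009 .1445 0 .8;.007 .009 .1445 0 .8;.007 .009 .1445 0 .15;.007 .009 .1445 0 .15;.007 .009 .1445 0 .15;.007 .009 .1445 0 .15;.007 .009 .1445 0 .15;.007 .009 .1445 0 .15;.007 .009 .1445 0 .15' 30; python3 - <<'E'
from h import *; go((.591,.050,.1,-1.9),(.591,.05,.1,88))
E
```

```text
t: 19.3
tcp_pos: [0.5973, 0.3694, 0.0083]
tool_rot: [0.719, 0.695, 0.001, 0.001]
force: [0.1, -0.4, 6.5]
finger_gap: 0.318
gripper_force: 29.9
t 19.3 p [0.5973 0.3694 0.0083] closing -1.9 q6 0.43 gap 0.32
  -> [-0.3194  0.0044 -0.092 ] turn 0.000 rows 7.0
  -> [-0.3194  0.0044 -0.092 ] turn -1.569 rows 11.0
```

```bash
python3 -m pendant '0 0 -.05 0 .15;0 0 -.08 0 .15;-.05 0 -.08 0 .15;-.318 .006 -.08 0 .15;-.318 .006 -.08 0 .15;-.318 .006 -.08 0 .15;-.318 .006 -.08 0 .15;-.318 .006 -.08 0 .15;-.318 .006 -.08 0 .15;-.318 .006 -.045 0 .15;-.318 .006 -.045 0 .15;-.318 .006 -.045 0 .15'; python3 - <<'E'
from h import *; d=wrist('pics/w9.png'); wells(d,(0,0,640,400)); faces(d,.1,.125,(150,60,500,390),80); go((.591,.05,.1,-1.9))
E
```

```text
t: 20.5
tcp_pos: [0.5908, 0.0513, 0.051]
tool_rot: [0.719, 0.695, -0.001, -0.001]
force: [0.2, 0.5, -0.5]
finger_gap: 0.318
gripper_force: 29.7
rim h 18.3
[306. 136.] n 1958 rect [573.9 111.1] [  7.5 144.3] 88.2 mean [584.2 110.2] floor z [-0.7 -0.2  0.3]
[153. 138.] n 183 rect [485.8 112. ] [ 2.5 29.8] 88.2 mean [486.7 111.9] floor z [-0.6  0.   0.9]
[194. 204.] n 2559 rect [493.7  55. ] [51.4 84.8] 88.0 mean [505.7  66.7] floor z [5.6 6.  6.4]
[322. 212.] n 2287 rect [592.9  56.4] [36.8 48.2] 88.2 mean [593.4  58.5] floor z [5.5 5.9 6.3]
[287. 328.] n 215 rect [563.1 -38.4] [22.3  8.6] 86.0 mean [562.6 -37.9] floor z [5.4 5.7 6.2]
[320. 306.] n 12137 rgb [63 54 45] h 116.3 ctr [591.9  51.4] size [ 42.7 110.9] ang 88.7 mean [591.9  55.6]
t 20.6 p [0.5917 0.0515 0.0518] closing -1.8 q6 -0.07 gap 0.32
  -> [-0.0016 -0.0007 -0.0482] turn 0.001 rows 1.0
```

View pics/w9.png

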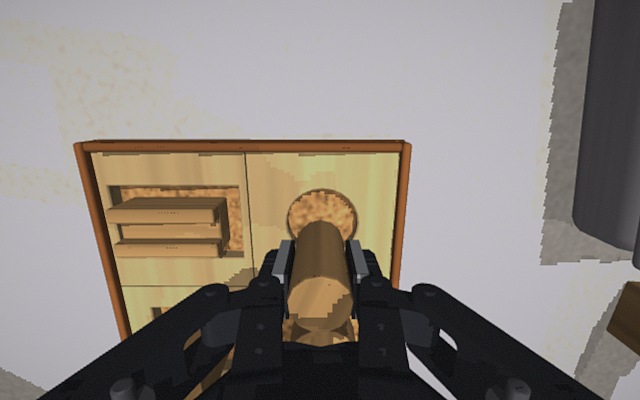

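The pillar is upright over the small round well (hole centre column 322, pillar column 320). Lower and release.

```bash
python3 -m pendant '-.001 .001 .01 0 .15;-.001 .001 .03 0 .15;-.001 .001 .0385 0 .15;-.001 .001 .0385 0 .15;-.001 .001 .0385 0 .15;-.001 .001 .0385 0 .45;-.001 .001 .0385 0 .45;-.001 .001 .0385 0 .45;-.001 .001 .02 0 .48;-.001 .001 -.03 0 .55;-.001 .001 -.08 0 1;-.001 .001 -.12 0 1;-.001 .001 -.12 0 1;.06 0 -.12 0 1;.12 0 -.12 0 1;.18 0 -.12 0 1;.2 0 -.12 0 1;.2 0 -.12 0 1'; python3 - <<'E'
from h import *; from station import eyes
d=wrist(); faces(d,.03,.1,(0,0,640,400),150)
d=eyes.snapshot('top'); cv2.imwrite('pics/t9.png',cv2.resize(d['pixels'][130:260,240:500,::-1],(780,390),interpolation=cv2.INTER_CUBIC))
print('top'); faces(d,.028,.1,(270,130,500,260),40)
E
```

```text
t: 22.35
tcp_pos: [0.597, 0.257, 0.1702]
tool_rot: [0.716, 0.698, 0.001, -0.001]
force: [-0.3, -0.4, -0.1]
finger_gap: 0.997
gripper_force: 0.0
[540.  29.] n 4628 rgb [74 36 10] h 72.3 ctr [788.  386.7] size [ 40.  113.9] ang 88.5 mean [772.  387.7]
[164.  69.] n 1151 rgb [115  73  42] h 37.5 ctr [457.9 371.5] size [32.  29.3] ang 47.3 mean [457.8 371.8]
[543. 265.] n 15064 rgb [136 131 136] h 61.7 ctr [821.5 141.1] size [144.6 197.8] ang 6.9 mean [824.9 172.8]
[246. 337.] n 368 rgb [86 67 44] h 35.3 ctr [501.4  68.3] size [15.  48.8] ang 88.6 mean [502.6  67.8]
top
[471. 164.] n 310 rgb [188 158  97] h 30.6 ctr [ 591.7 -360.2] size [49. 50.] ang 43.5 mean [ 591.6 -360.1]
[342. 167.] n 134 rgb [169 133  78] h 36.0 ctr [590.4 -49. ] size [50.6 48.6] ang 88.8 mean [590.6 -48.9]
[301. 165.] n 133 rgb [164 130  77] h 69.7 ctr [592.4  49.4] size [31.5 26.7] ang 17.3 mean [591.9  49.1]
[425. 192.] n 188 rgb [30 62 44] h 46.5 ctr [ 524.8 -241.8] size [35.  35.6] ang 43.6 mean [ 525.4 -242.3]
[300. 209.] n 283 rgb [116  89  52] h 35.9 ctr [491.1  55.2] size [33.6 67.4] ang 89.0 mean [489.8  54.4]
[343. 207.] n 304 rgb [141 110  65] h 62.0 ctr [490.9 -47.1] size [37.5 40. ] ang 88.7 mean [491.  -47.1]
[474. 222.] n 355 rgb [184 146  88] h 31.0 ctr [ 452.8 -360. ] size [67.6 34.7] ang 26.3 mean [ 452.5 -360.8]
```

View pics/t9.png

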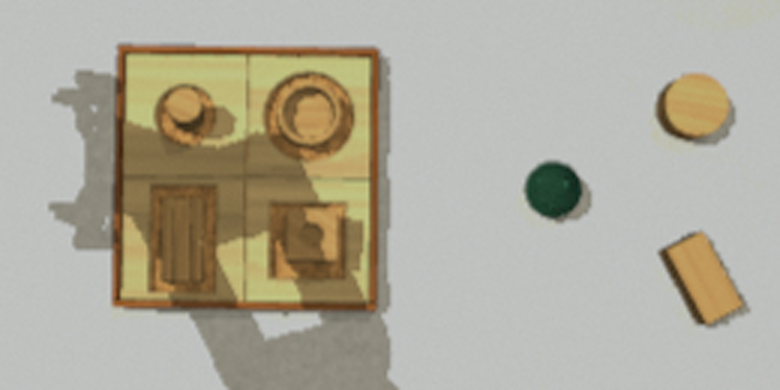

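All four parts sit in their wells: pillar (185,108) top 70 mm, cup (310,115) top 36 mm, track (183,238) top 36 mm, tower (308,238) top 62 mm. Each top is its part's height plus the 6 mm floor. The disc (693,105) and brick (705,278) haven't moved, and the arm is clear.

```bash
python3 -c "from station import job; print(job.sign_off())"
```

```text
the job is handed in; nothing more can be done
None
```

The job is handed in: all four parts are upright on the floors of their own wells, the plain brick and round block are where they started, and the run took about 22 s of the 102 s allowed.

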